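# Tip a four-gang wall box onto its back on the jig and fit its cover plate

### The job

Get the tall grey wall box ready for wiring: put the screwdriver that lies on the assembly jig into the steel tool tray, then push the top of the box so that it tips over the jig's edge, where its foot is blocked, and lies on its back between the jig's side rails, open front up. Then take the cover plate off the sloping wooden stand and lay it flush into the box's open front. Leave the tape measure, the battery pack and the sealant tube standing where they are.

Things in the scene. Friction and masses are not known exactly. Their poses are not given: they have to be found in the camera images.
- jig: Assembly jig, fixed: low board 236 (x) x 184 mm (y), origin under its centre, +x the way the box is to be tipped. Deck 12 mm above the worktop. Two pale wooden side rails along x, from x = -84 to 112 mm: inner faces 142 mm apart at the deck, tops flared outwards at about 45 degrees to 172 mm apart, 30 mm above the worktop. End stop at x = 108 to 118 mm, 20 mm above the deck.
- jig_heel (a point): Middle of the jig's near edge, at deck height (jig x = -118 mm); axes as the jig. This 12 mm high edge blocks the bottom back edge of the box. The flared rails centre the falling box if its middle is within about 15 mm of the jig's centre line.
- wall_box: Grey plastic wall box, loose, 0.36 to 0.6 kg: 222 mm tall, 128 wide (y), 96 deep (x), walls 3.5. It starts standing on its end on the worktop, its foot 2 to 10 mm short of the jig's near edge and within 3 degrees of square to it. Origin at the centre of that end, z up its height; open front at x = -48 mm, closed back at x = +48 mm, facing the jig. On its back, +x points down.
- box_top (a point): Middle of the top edge of the box's open front (box x = -48, z = 222 mm), the place to push, towards the jig. It takes 1 to 2 N. The box then tips over its bottom back edge, which the jig's near edge keeps from sliding, and past about 25 degrees (the top moved some 110 mm) falls over by itself onto the rubber deck.
- box_seat (a point): Centre of the plate seat in the box, axes as wall_box (its -x points outward, up when the box lies on its back). The seat is a ledge 9 mm wide, 7 mm inside the front rim; the recess before it is 215 x 121 mm (long side along the box's z). Behind the ledge the box is hollow for about 60 mm.
- cover_plate: White cover plate, loose, 0.11 kg: 208 (its y) x 114 mm (its x), 6 thick, origin at the centre of its underside, z out of its face. Four windows, each 68 (x) x 34 mm (y), between bars 12 mm wide; the middle bar is at y = -6 to 6 mm, so fingers can pinch it through the windows at y = 6 to 40 either side. Starts on the stand, face up, tilted 35 degrees, +x uphill.
- plate_stand: Wooden sloping cookbook stand, fixed: origin on the worktop under its middle, front (low side) towards its -x. Two sloping side rails at y = -90 and +90 mm with a bottom ledge across the front; open between the rails.
- stand_rest (a point): Middle of the stand's rest plane, 62 mm above the worktop. The rest plane rises towards the stand's +x at 35 degrees.
- screwdriver: Screwdriver, loose, 191 mm long, 0.085 kg, lying on the jig's deck. Origin under its middle, at its lowest height; +x towards the blade tip. Handle (27 mm thick, 26 mm high) from x = -96 to -4 mm, blade 6 mm thick at 13 mm height from there to x = 96 mm.
- tool_tray: Open steel tray, fixed, 230 mm (its x) x 90 mm (y), 28 mm high, walls and floor 3 mm. Origin at the centre of its underside.
- tape_measure: Tape measure, loose bystander, 43 x 80 x 60 mm high, origin under its middle.
- battery_pack: Black battery pack, loose bystander, 96 x 60 x 51 mm high, origin under its middle.
- sealant_tube: Tube of filler standing on its cap, loose bystander, 49 mm across, 181 mm high, origin under its middle.

How it is judged:
By the outcome, as a careful person would: the job done as asked, in the order asked, and still so for the second after the job is handed in, with the robot touching nothing.
It also fails if it takes over 72 s, if anything falls off the work surface, if the arm or the gripper's body presses on something with over 40 N, if the wrist force passes 120 N, or if a joint passes its speed limit or range.

### The arm

A 6-joint arm with a two-finger parallel gripper is mounted at the origin on a cart in front of the work surface, level with it; the furniture and walls round the work are solid. World frame = base frame: x ahead of the robot, y to its left, z up, the work surface at z = 0. Lengths are in m, angles in rad, forces in N, time in s.
With the tool pointing down it reaches from about 0.425 to 0.95 m from the base axis. Payload 14.7 kg.
Tool frame: the origin (TCP) lies at the very end of the fingers, on their centre line; the grasp point (between the pads) lies 19 mm behind it; z points along the fingers, y is the line along which they close (so a half turn about z gives the same grasp; the last joint's range is limited). The gripper opens to 85 mm and grips with 20 to 120 N. Pads are 22 mm wide; open, the fingers measure 114 mm over their backs; the gripper's body (76 mm by 85 mm) begins 54 mm behind the grasp point. The pads swing forward as they close: fully open they stand 13 mm farther back than shut.
Start: joints at [1.287, 0.48, 1.596, -0, 1.065, -0.047], TCP at [0.152, 0.632, 0.231] pointing down, gripper open.
Joint ranges: [-2.75, 2.75], [-0.82, 2.05], [0.23, 2.67], [-1.56, 4.7], [0.09, 2.69], [-2.92, 2.92]. Speed limits (rad/s): [1.89, 1.89, 2.39, 3.01, 3.01, 3.01].

### API

Orientations are given as a unit quaternion [w, x, y, z].
In Python, from workcell import env gives the robot as it stands.
- The arm moves only by the tool tcp_steps, called as name(argument=value, ...) on one line, values as JSON. Schema: {"type":"object","properties":{"segments":{"type":"array","items":{"type":"object","properties":{"d":{"type":"array","items":{"type":"number"},"minItems":3,"maxItems":3},"spin":{"type":"number"}},"additionalProperties":false},"minItems":1,"maxItems":20},"finger_gap":{"type":"number"},"only":{"type":"string"},"quiet":{"type":"boolean"},"lines":{"type":"string"}},"required":["segments"],"additionalProperties":false}. segments is a list of rows, 1 to 20 of them, each an object with the fields d (a list: dx, dy, dz in m), spin (a turn about the tool's z in rad); a field left out counts as zero; each row shifts and turns the commanded pose from where the row before left it, along the tool's axes as they then stand; what a row does not reach is not made up. A row lasts 1/12 s, in which the tool goes at most 0.0417 m and 0.125 rad, less where a joint would pass 70% of its speed; a pose out of reach is approached as far as the arm can. finger_gap is the opening from 0.0 (shut) to 1.0 (fully open), set as the call begins (left out keeps the last). The fingers move at their own pace and stop on an object; the grip force is fixed at half the most. Time passes only in rows, so rows that do not move let the fingers close. The tool returns the time, the measured TCP pose, the force, the opening and the grip force at its end. only (a regular expression) keeps the lines of the reply that match it, lines (a string "A,B") keeps lines A to B, and quiet returns only ok. Input that does not fit is refused with a message, and nothing moves.
- env.read_state(): the state, without advancing time (a new reading comes with each control period).
- env.camera(name): name is "side" or "top"; returns a dict with "img" (384x512x3 uint8, red, green, blue), "vfov" (degrees; the focal length in pixels is half the picture's height over the tangent of half this angle, whatever the lens; pixels are square), "cx", "cy" (the principal point, pixels), "rvec" (rotation vector, rad) and "tvec" (3), from world to camera coordinates, as OpenCV has them. Camera axes: x right, y down, z forward; pixel columns grow to the right and rows downward; lengths in m; the calibration is good to about 2 mm. A picture is of the moment at which its call begins. There is no depth.
- env.close_job(): hands the job in; it is judged then, once.
The state is a dict: "time": time; "joints": joint angles; "qd": joint speeds; "tau": joint torques, N m; "ee_pos": TCP position; "eef_rot": TCP orientation; "force": force on the tool from outside, world axes, zero at the start; "moment": the same for the moment, N m; "width": opening from 0.0 (shut) to 1.0 (fully open); "grasp_force": force on a finger pad.
Only numpy, scipy, OpenCV 4.12 (cv2) and the standard library are available. Lean on these libraries where they do the work, as an engineer would, in place of code of your own. Each camera call takes 0.05 s, during which the arm holds its last target. There are 200 camera calls.

## Working session

There is one attempt and no reset: what is moved stays moved. The work goes in short steps, Python scripts to look and compute and a tool call to move; the robot and the scene stay as the last step left them, time stands still between calls to the robot, and variables do not carry over. Pictures are saved under pics/ and viewed, at most 10 in all, crops included, and the job is handed in when it is done.

```bash
ls; mkdir -p pics
```

Run:
```python
from workcell import env
import cv2,numpy as np
for n in("side","top"):
    c=env.camera(n); np.savez(f'pics/{n}0.npz',**c); cv2.imwrite(f'pics/{n}0.png',cv2.resize(c['img'][:,:,::-1],(768,576),interpolation=cv2.INTER_CUBIC))
    R=cv2.Rodrigues(np.array(c['rvec']))[0]; print(n,c['vfov'],c['cx'],c['cy'],-R.T@np.array(c['tvec']),R[2])
print(env.read_state())
```

```text
pics
workcell.py
side 54.078608311951086 261.7389858843619 180.8657674084629 [0.26962521 0.93229456 0.58366258] [ 0.24654935 -0.87339709 -0.41998922]
top 56.56167664670422 259.1670525644198 183.84298733019898 [0.38587137 0.04320689 1.183587  ] [ 0.15416671  0.00560211 -0.98802897]
{'time': 0.1, 'joints': array([ 1.28742773e+00,  4.80808503e-01,  1.59679603e+00,  4.55772571e-05,
        1.06509060e+00, -4.65603806e-02]), 'qd': array([-1.24085782e-03,  2.02954822e-05, -2.00782698e-03,  1.34740737e-03,
       -3.32820552e-04, -3.10835908e-04]), 'tau': array([ 6.65668431e-04, -9.52269888e+01, -4.31035852e+01,  1.33821873e-04,
        5.36885520e-03,  1.81332530e-05]), 'ee_pos': array([0.15233018, 0.63152829, 0.23071654]), 'eef_rot': array([-1.10183186e-04,  1.18138597e-01,  9.92996963e-01, -5.40486334e-04]), 'force': array([ 0.60671707, -0.23563041,  0.33442711]), 'moment': array([-0.00684429, -0.03110112, -0.00469235]), 'grasp_force': 0.0, 'width': 0.9956675666773707}
```
View pics/side0.png

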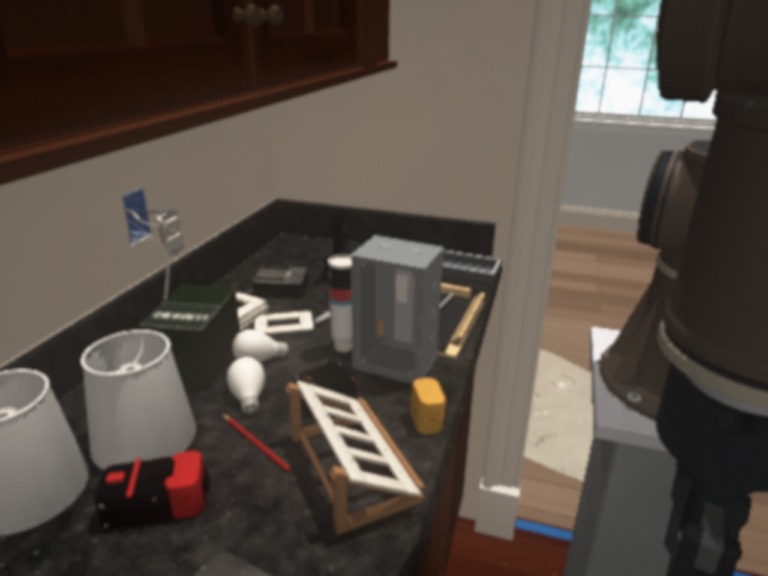

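View pics/top0.png

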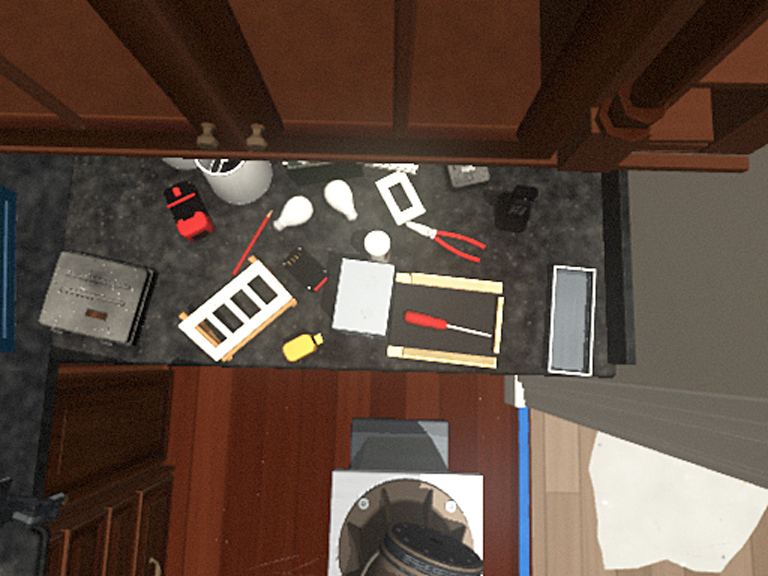

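The side view shows the plate on the stand at about (355,440), the box at (398,305) with its open front towards the camera, the tape at (428,405) and the tube at (341,300). In the top view the screwdriver runs from (405,318) to (491,335), the tray is at (572,320), the plate at (240,308), the box top at (363,296), and the jig rails are at y≈283 and y≈356.

Create h.py:
```python
import numpy as np,cv2
def cam(c):
    f=384/2/np.tan(np.radians(float(c['vfov']))/2); K=np.array([[f,0,float(c['cx'])],[0,f,float(c['cy'])],[0,0,1]])
    R=cv2.Rodrigues(np.array(c['rvec'],float))[0]; t=np.array(c['tvec'],float).ravel(); return K,R,t
def ray(c,p):
    K,R,t=cam(c); d=R.T@np.linalg.inv(K)@[p[0],p[1],1]; return -R.T@t,d
def onz(c,p,z):
    o,d=ray(c,p); return o+d*(z-o[2])/d[2]
def proj(c,X):
    K,R,t=cam(c); q=K@(R@np.asarray(X,float)+t); return q[:2]/q[2]
def tri(c1,p1,c2,p2):
    o,d=ray(c1,p1); a,e=ray(c2,p2); s=np.linalg.lstsq(np.c_[d,-e],a-o,rcond=None)[0]
    A=o+d*s[0];B=a+e*s[1]; return (A+B)/2,np.linalg.norm(A-B)
def rect(m,win):
    x0,y0,x1,y1=win; k=np.zeros(m.shape,np.uint8); k[y0:y1,x0:x1]=m[y0:y1,x0:x1]
    cs,_=cv2.findContours(k,cv2.RETR_EXTERNAL,cv2.CHAIN_APPROX_NONE); c=max(cs,key=cv2.contourArea)
    return c
```

Run:
```python
from h import *
T=dict(np.load('pics/top0.npz'));S=dict(np.load('pics/side0.npz'))
np.set_printoptions(precision=4,suppress=True)
im=T['img'].astype(int);hsv=cv2.cvtColor(T['img'],cv2.COLOR_RGB2HSV)
H,Sa,V=[hsv[...,i].astype(int) for i in range(3)]
def quad(name,m,win,z):
    c=rect((m*255).astype(np.uint8),win); r=cv2.boxPoints(cv2.minAreaRect(c)); 
    print(name,cv2.contourArea(c),'px',r.round(1).tolist()); 
    W=np.array([onz(T,p,z) for p in r]); print(W[:,:2], 'sides',np.linalg.norm(W[1]-W[0]),np.linalg.norm(W[2]-W[1]),'c',W.mean(0))
quad('red',((H<8)|(H>172))&(Sa>130)&(V>80),(265,200,300,225),.025)
quad('pale1',(H>12)&(H<32)&(Sa>50)&(V>150),(262,178,340,200),.03)
quad('pale2',(H>12)&(H<32)&(Sa>50)&(V>150),(255,228,340,250),.03)
quad('stop',(H>12)&(H<32)&(Sa>50)&(V>150),(326,196,340,236),.032)
quad('plate',(Sa<45)&(V>170),(115,170,200,245),.065)
quad('boxtop',(Sa<60)&(V>120),(218,168,264,228),.222)
quad('tray',(Sa<70)&(V>90),(360,172,402,255),.028)
quad('tube',(Sa<60)&(V>150),(240,150,262,174),.181)
quad('tape',(H>20)&(H<35)&(Sa>120)&(V>120),(180,215,220,245),.06)
for p in[(491,335),(446,325)]: print('blade',onz(T,np.array(p)/1.5,.025))
# side
h2=cv2.cvtColor(S['img'],cv2.COLOR_RGB2HSV).astype(int)
m=((h2[...,1]<60)&(h2[...,2]>140)).astype(np.uint8)*255
c=rect(m,(190,245,285,335)); print('sideplate',cv2.contourArea(c),cv2.boxPoints(cv2.minAreaRect(c)), cv2.approxPolyDP(c,4,True).ravel())
# crops
a=cv2.resize(T['img'][160:255,110:410,::-1],(780,247),interpolation=cv2.INTER_CUBIC)
b=cv2.resize(S['img'][150:360,180:345,::-1],(275,350),interpolation=cv2.INTER_CUBIC)
o=np.zeros((600,790,3),np.uint8);o[:247,:780]=a;o[250:,:275]=b
cc=cv2.resize(T['img'][165:250,115:205,::-1],(370,350),interpolation=cv2.INTER_CUBIC);o[250:,300:670]=cc
cv2.imwrite('pics/crop1.png',o)
```

```text
red 184.0 px [[268.5, 213.89999389648438], [270.5, 206.10000610351562], [298.5, 213.10000610351562], [296.5, 220.89999389648438]]
[[ 0.4689  0.0168]
 [ 0.4943  0.011 ]
 [ 0.474  -0.0803]
 [ 0.4487 -0.0742]] sides 0.02604344472178927 0.09352560761427064 c [ 0.4715 -0.0317  0.025 ]
pale1 290.5 px [[262.79998779296875, 187.8000030517578], [263.70001220703125, 180.0], [334.79998779296875, 187.89999389648438], [333.8999938964844, 195.6999969482422]]
[[ 0.5533  0.0375]
 [ 0.5791  0.0353]
 [ 0.5592 -0.1974]
 [ 0.5335 -0.1945]] sides 0.025962779695950632 0.23362741582201105 c [ 0.5563 -0.0798  0.03  ]
pale2 375.0 px [[257.29998779296875, 237.0], [258.1000061035156, 229.6999969482422], [330.79998779296875, 238.0], [330.0, 245.3000030517578]]
[[ 0.3936  0.051 ]
 [ 0.4168  0.049 ]
 [ 0.3969 -0.1837]
 [ 0.3739 -0.181 ]] sides 0.023283317776250808 0.23361241776671232 c [ 0.3953 -0.0662  0.03  ]
stop 7.0 px [[328.6000061035156, 234.89999389648438], [331.6000061035156, 198.0], [335.29998779296875, 198.3000030517578], [332.29998779296875, 235.1999969482422]]
[[ 0.4065 -0.1765]
 [ 0.5254 -0.1865]
 [ 
[... 1014 characters left out ...]
, 154.0], [259.0, 173.0], [243.0, 173.0]]
[[0.6281 0.0978]
 [0.6293 0.0517]
 [0.5736 0.0502]
 [0.5724 0.0959]] sides 0.04610014130631038 0.055667360335825214 c [0.6009 0.0739 0.181 ]
tape 203.0 px [[187.1999969482422, 230.39999389648438], [204.8000030517578, 221.60000610351562], [210.1999969482422, 232.39999389648438], [192.60000610351562, 241.1999969482422]]
[[0.408  0.2704]
 [0.4369 0.2168]
 [0.4038 0.1982]
 [0.3752 0.2516]] sides 0.06085135654305849 0.0379175871028378 c [0.406  0.2342 0.06  ]
blade [ 0.4435 -0.1737  0.025 ]
blade [ 0.4624 -0.0767  0.025 ]
sideplate 2382.5 [[190.9744 258.8749]
 [218.9528 239.4613]
 [280.4051 328.025 ]
 [252.4268 347.4386]] [198 254 234 320 279 329 237 266]
```

View pics/crop1.png

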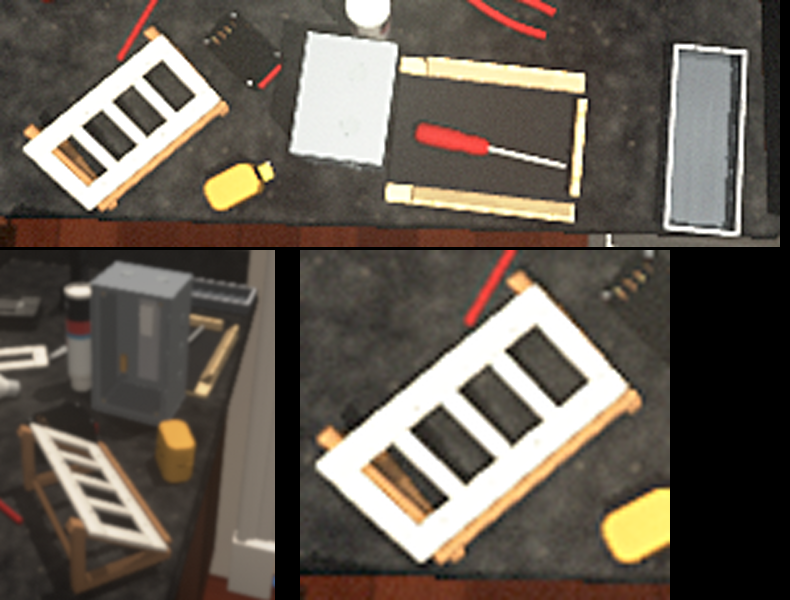

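The crop shows the plate's four corners clearly in both views. The stand's ledge strip is on the plate's lower-right side, so uphill is towards the upper left. Box, jig, screwdriver and tray are all unobstructed.

Run:
```python
from h import *
np.set_printoptions(precision=4,suppress=True)
T=dict(np.load('pics/top0.npz'));S=dict(np.load('pics/side0.npz'))
tp=[(119.1,217.5),(173.4,173.5),(196.5,199.1),(145.4,240.9)]; sp=[(234,320),(198,254),(237,266),(279,329)]
P=[]
for a,b in zip(tp,sp):
    X,e=tri(T,a,S,b);P.append(X);print('plate',X,e)
P=np.array(P)
print('sides',[np.linalg.norm(P[i]-P[(i+1)%4]) for i in range(4)],P.mean(0))
print('up',(P[0]+P[1]-P[2]-P[3])/2,'long',(P[1]+P[2]-P[0]-P[3])/2)
print('cab',tri(T,(748/1.5,165/1.5),S,(395/1.5,65/1.5)))
for z in(.4,.5,.6): print(z,onz(T,(256,105),z))
c=lambda x,y:(x/2.6+110,y/2.6+160)
print('tray',[onz(T,c(*p),.028)[:2] for p in[(673,44),(748,47),(740,235),(664,232)]])
B=[onz(T,c(*p),.222)[:2] for p in[(309,31),(399,43),(382,166),(289,154)]];print('boxtop',B,np.mean(B,0),[np.linalg.norm(B[i]-B[i-1]) for i in range(4)])
print('jig', [onz(T,c(*p),.012)[:2] for p in[(399,60),(386,200)]])
# side box top corners (768 px): left front, right front, back...
for p in[(352,254),(432,268),(442,242),(371,236)]: print('sidebox',onz(S,np.array(p)/1.5,.222)[:2])
for p in[(357,365),(437,380)]: print('sidefoot',onz(S,np.array(p)/1.5,0)[:2])
```

```text
plate [0.442  0.4743 0.0923] 0.0023964660838608925
plate [0.5829 0.3176 0.0911] 0.0022595865903254535
plate [0.5138 0.2534 0.0276] 0.006801674201794614
plate [0.3742 0.4093 0.0273] 0.004928556931811772
sides [np.float64(0.21069089716581468), np.float64(0.11373083652459852), np.float64(0.20927087893067856), np.float64(0.11418049213016794)] [0.4782 0.3636 0.0596]
up [0.0684 0.0646 0.0643] long [ 0.1403 -0.1563 -0.0004]
cab (array([ 0.6674, -0.4529,  0.4642]), np.float64(0.003017316757803777))
0.4 [0.6916 0.0599 0.4   ]
0.5 [0.6525 0.0577 0.5   ]
0.6 [0.6135 0.0556 0.6   ]
tray [array([ 0.5988, -0.3099]), array([ 0.5975, -0.4044]), array([ 0.3634, -0.387 ]), array([ 0.3645, -0.2941])]
boxtop [array([0.5668, 0.1327]), array([0.5564, 0.0375]), array([0.4273, 0.0518]), array([0.437 , 0.1481])] [0.4969 0.0925] [np.float64(0.13066117956746237), np.float64(0.09575256000634845), np.float64(0.12996037055716148), np.float64(0.0968779525730293)]
jig [array([0.5716, 0.0357]), array([0.3942, 0.0475])]
sidebox [0.5634 0.1371]
sidebox [0.4274 0.1489]
sidebox [0.4348 0.0372]
sidebox [0.5595 0.0504]
sidefoot [0.5602 0.1265]
sidefoot [0.4123 0.1268]
```

tcp_steps(segments=[{"d": [0, 0, -0.009], "spin": 0.1194}, {"d": [0, 0, -0.009], "spin": 0.1194}, {"d": [0, 0, -0.009], "spin": 0.1194}, {"d": [0, 0, -0.009], "spin": 0.1194}, {"d": [0, 0, -0.009], "spin": 0.1194}, {"d": [0, 0, -0.009], "spin": 0.1194}, {"d": [0, 0, -0.009], "spin": 0.1194}, {"d": [0, 0, -0.009], "spin": 0.1194}, {"d": [0, 0, -0.009], "spin": 0.1194}, {"d": [0, 0, -0.009], "spin": 0.1194}, {"d": [0, 0, -0.009], "spin": 0.1194}, {"d": [0, 0, -0.009], "spin": 0.1194}, {"d": [0, 0, -0.009], "spin": 0.1194}], finger_gap=0.6)

```text
time: 1.18
ee_pos: [0.1524, 0.6316, 0.3484]
eef_rot: [0.0, 0.782, 0.624, -0.0]
force: [0.4, -0.1, 0.3]
width: 0.599
grasp_force: 0.0
```

tcp_steps(segments=[{"d": [-0.0222, 0.0303, 0]}, {"d": [-0.0222, 0.0303, 0]}, {"d": [-0.0222, 0.0303, 0]}, {"d": [-0.0222, 0.0303, 0]}, {"d": [-0.0222, 0.0303, 0]}, {"d": [-0.0222, 0.0303, 0]}, {"d": [-0.0222, 0.0303, 0]}, {"d": [-0.0222, 0.0303, 0]}, {"d": [-0.0222, 0.0303, 0]}, {"d": [-0.0222, 0.0303, 0]}, {}])

```text
time: 2.1
ee_pos: [0.4036, 0.3452, 0.3481]
eef_rot: [0.001, 0.781, 0.625, -0.0]
force: [-0.2, 0.2, 0.6]
width: 0.6
grasp_force: 0.0
```

Create d.py:
```python
import sys,numpy as np
from workcell import env
s=env.read_state();q=s['eef_rot'];y=2*np.arctan2(q[2],q[1])
def d(X,yaw=None):
    """print local delta; yaw (deg) of tool x; turn given first, delta is in axes after the turn"""
    a=y if yaw is None else np.radians(yaw); t=(y-a+np.pi)%(2*np.pi)-np.pi
    v=np.asarray(X)-s['ee_pos']; print('turn %.3f'%t,'d %.4f %.4f %.4f'%(v@[np.cos(a),np.sin(a),0],v@[np.sin(a),-np.cos(a),0],-v[2]),'L %.3f'%np.linalg.norm(v[:2]),'yaw %.1f'%np.degrees(y), 'j6 %.2f'%s['joints'][5])
```

```bash
python3 -c "
from d import *
d([.467,-.0505,.30]);d([.467,-.0505,.016])"
```

```text
turn 0.000 d -0.3720 0.1489 0.0481 L 0.401 yaw 77.3 j6 0.87
turn 0.000 d -0.3720 0.1489 0.3321 L 0.401 yaw 77.3 j6 0.87
```

tcp_steps(segments=[{"d": [-0.0338, 0.01354, 0.0044]}, {"d": [-0.0338, 0.01354, 0.0044]}, {"d": [-0.0338, 0.01354, 0.0044]}, {"d": [-0.0338, 0.01354, 0.0044]}, {"d": [-0.0338, 0.01354, 0.0044]}, {"d": [-0.0338, 0.01354, 0.0044]}, {"d": [-0.0338, 0.01354, 0.0044]}, {"d": [-0.0338, 0.01354, 0.0044]}, {"d": [-0.0338, 0.01354, 0.0044]}, {"d": [-0.0338, 0.01354, 0.0044]}, {"d": [-0.0338, 0.01354, 0.0044]}, {"d": [0, 0, 0.027]}, {"d": [0, 0, 0.027]}, {"d": [0, 0, 0.027]}, {"d": [0, 0, 0.027]}, {"d": [0, 0, 0.027]}, {"d": [0, 0, 0.027]}, {"d": [0, 0, 0.027]}, {"d": [0, 0, 0.027]}, {}])

```text
time: 3.77
ee_pos: [0.4625, -0.0452, 0.0802]
eef_rot: [-0.002, 0.78, 0.626, -0.002]
force: [-2.2, -0.4, -0.9]
width: 0.597
grasp_force: 0.0
```

```bash
python3 -c "
from d import *
d([.467,-.0505,.016])"
```

```text
turn 0.000 d -0.0042 0.0056 0.0642 L 0.007 yaw 77.5 j6 0.06
```

tcp_steps(segments=[{}, {"d": [0, 0, 0.0215]}, {"d": [0, 0, 0.0215]}, {"d": [0, 0, 0.0215]}, {}, {}])

```text
time: 4.27
ee_pos: [0.4654, -0.0457, 0.0203]
eef_rot: [-0.0, 0.78, 0.626, -0.0]
force: [0.5, 0.1, 0.5]
width: 0.595
grasp_force: 0.0
```

tcp_steps(segments=[{}, {}, {}, {}, {}, {}], finger_gap=0.0)

```text
time: 4.77
ee_pos: [0.4663, -0.0459, 0.0213]
eef_rot: [0.001, 0.78, 0.626, 0.001]
force: [-2.1, 0.3, 20.0]
width: 0.272
grasp_force: 57.9
```

tcp_steps(segments=[{}, {}, {"d": [0, 0.001, 0.003]}, {"d": [0, 0.001, 0.003]}, {}, {}], finger_gap=0.6)

```text
time: 5.27
ee_pos: [0.467, -0.0461, 0.0131]
eef_rot: [-0.0, 0.78, 0.626, -0.0]
force: [0.4, -0.4, 0.4]
width: 0.606
grasp_force: 0.0
```

tcp_steps(segments=[{}, {}, {}, {}, {}, {}], finger_gap=0.0)

```text
time: 5.77
ee_pos: [0.467, -0.0461, 0.0136]
eef_rot: [-0.0, 0.78, 0.626, -0.0]
force: [-1.5, 0.5, 7.3]
width: 0.273
grasp_force: 58.3
```

tcp_steps(segments=[{"d": [0, 0, -0.015]}, {"d": [0, 0, -0.03]}, {"d": [0, 0, -0.03]}, {"d": [0, 0, -0.03]}, {"d": [0, 0, -0.01], "spin": 0.1187}, {"d": [0, 0, -0.01], "spin": 0.1187}, {"spin": 0.1187}, {"spin": 0.1187}, {"spin": 0.1187}, {"spin": 0.1187}, {"spin": 0.1187}, {"spin": 0.1187}, {"spin": 0.1187}, {"spin": 0.1187}, {"spin": 0.1187}, {"spin": 0.1187}, {}])

```text
time: 7.18
ee_pos: [0.4669, -0.0461, 0.1384]
eef_rot: [-0.0, 0.999, -0.039, -0.0]
force: [1.6, -0.6, -0.3]
width: 0.275
grasp_force: 59.3
```

```bash
python3 -c "
from d import *
d([.515,-.351,.10],-4.1)"
```

```text
turn -0.007 d 0.0698 0.3007 0.0384 L 0.309 yaw -4.5 j6 1.49
```

tcp_steps(segments=[{"d": [0.007, 0.03, 0]}, {"d": [0.007, 0.03, 0]}, {"d": [0.007, 0.03, 0]}, {"d": [0.007, 0.03, 0]}, {"d": [0.007, 0.03, 0]}, {"d": [0.007, 0.03, 0]}, {"d": [0.007, 0.03, 0]}, {"d": [0.007, 0.03, 0.008]}, {"d": [0.007, 0.03, 0.015]}, {"d": [0.007, 0.03, 0.015]}, {}, {}])

```text
time: 8.18
ee_pos: [0.5147, -0.3514, 0.0991]
eef_rot: [-0.0, 0.999, -0.035, -0.001]
force: [0.9, -0.0, -2.1]
width: 0.271
grasp_force: 59.4
```

Run:
```python
from d import *
d([.515,-.351,.008],-4.1)
from h import *
c=env.camera('top'); cv2.imwrite('pics/t1.png',cv2.resize(c['img'][150:270,240:430,::-1],None,fx=3.5,fy=3.5,interpolation=cv2.INTER_CUBIC))
```

```text
turn 0.002 d 0.0003 -0.0005 0.0911 L 0.001 yaw -4.0 j6 0.99
```

View pics/t1.png

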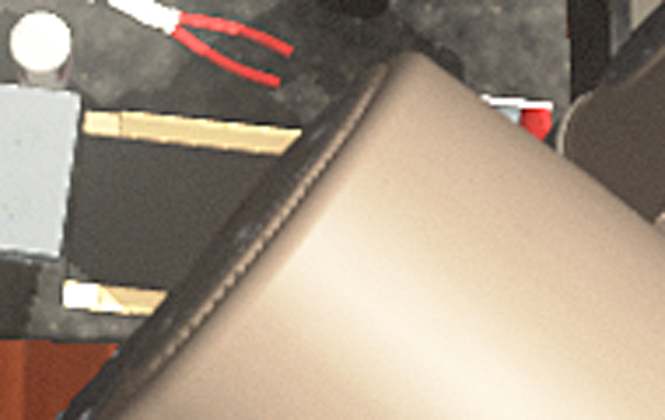

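The arm hides most of the tray, with only the red butt showing at crop (535,122). I'll check that point against the expected butt position.

Run:
```python
from h import *
T=dict(np.load('pics/top0.npz'))
for z in(.09,.11,.12): print(z,onz(T,(240+552/3.5,150+112/3.5),z),onz(T,(240+520/3.5,150+118/3.5),z))
print(proj(T,(.5767,-.356,.11)))
```

```text
0.09 [ 0.57374902 -0.38009025  0.09      ] [ 0.56760456 -0.35159624  0.09      ]
0.11 [ 0.57031303 -0.37234881  0.11      ] [ 0.56428094 -0.3443759   0.11      ]
0.12 [ 0.56859504 -0.36847808  0.12      ] [ 0.56261913 -0.34076574  0.12      ]
[392.27261136 179.79129975]
```

tcp_steps(segments=[{"d": [0, 0, 0.018]}, {"d": [0, 0, 0.018]}, {"d": [0, 0, 0.018]}, {"d": [0, 0, 0.018]}, {"d": [0, 0, 0.012]}, {"d": [0, 0, 0.006]}, {}, {}])

```text
time: 8.9
ee_pos: [0.5156, -0.3502, 0.0109]
eef_rot: [0.0, 0.999, -0.035, 0.0]
force: [0.3, -0.4, -1.0]
width: 0.27
grasp_force: 59.4
```

tcp_steps(segments=[{}, {}, {}, {}], finger_gap=0.45)

```text
time: 9.23
ee_pos: [0.5157, -0.3506, 0.011]
eef_rot: [0.0, 0.999, -0.036, 0.0]
force: [0.1, -0.1, -0.3]
width: 0.448
grasp_force: 0.0
```

tcp_steps(segments=[{"d": [0, 0, -0.015]}, {"d": [0, 0, -0.03]}, {"d": [0, 0, -0.035]}, {"d": [0, 0, -0.04]}, {"d": [0, 0, -0.04]}, {"d": [0, 0, -0.04]}, {"d": [0, 0, -0.04]}, {"d": [0, 0, -0.03]}, {"d": [0, 0, -0.02]}, {}])

```text
time: 10.07
ee_pos: [0.5169, -0.3516, 0.3059]
eef_rot: [0.002, 0.999, -0.036, 0.003]
force: [0.5, 0.0, 0.2]
width: 0.45
grasp_force: 0.0
```

Run:
```python
from d import *
d([.5,.2,.23],-4.1)
```

```text
turn -0.000 d -0.0563 -0.5489 0.0759 L 0.552 yaw -4.1 j6 1.00
```

tcp_steps(segments=[{"d": [-0.0033, -0.0367, 0]}, {"d": [-0.0033, -0.0367, 0]}, {"d": [-0.0033, -0.0367, 0]}, {"d": [-0.0033, -0.0367, 0]}, {"d": [-0.0033, -0.0367, 0]}, {"d": [-0.0033, -0.0367, 0]}, {"d": [-0.0033, -0.0367, 0]}, {"d": [-0.0033, -0.0367, 0]}, {"d": [-0.0033, -0.0367, 0]}, {"d": [-0.0033, -0.0367, 0]}, {"d": [-0.0033, -0.0367, 0]}, {"d": [-0.0033, -0.0367, 0]}, {"d": [-0.0033, -0.0367, 0]}, {"d": [-0.0033, -0.0367, 0]}, {"d": [-0.0033, -0.0367, 0]}, {}, {}], finger_gap=0.0)

```text
time: 11.48
ee_pos: [0.5049, 0.2039, 0.2998]
eef_rot: [0.0, 0.999, -0.034, -0.0]
force: [-0.1, -0.4, -0.8]
width: 0.004
grasp_force: 0.0
```

Run:
```python
from d import *
d([.506,.195,.20])
from h import *
c=env.camera('top'); a=c['img'][150:270,110:430,::-1]; b=env.camera('side')['img'][140:250,180:345,::-1]
o=np.zeros((600,800,3),np.uint8); a=cv2.resize(a,(800,300),interpolation=cv2.INTER_CUBIC); o[:300]=a; o[300:,:450]=cv2.resize(b,(450,300),interpolation=cv2.INTER_CUBIC); cv2.imwrite('pics/t2.png',o)
```

```text
turn 0.000 d 0.0017 0.0088 0.0998 L 0.009 yaw -3.9 j6 1.97
```

View pics/t2.png

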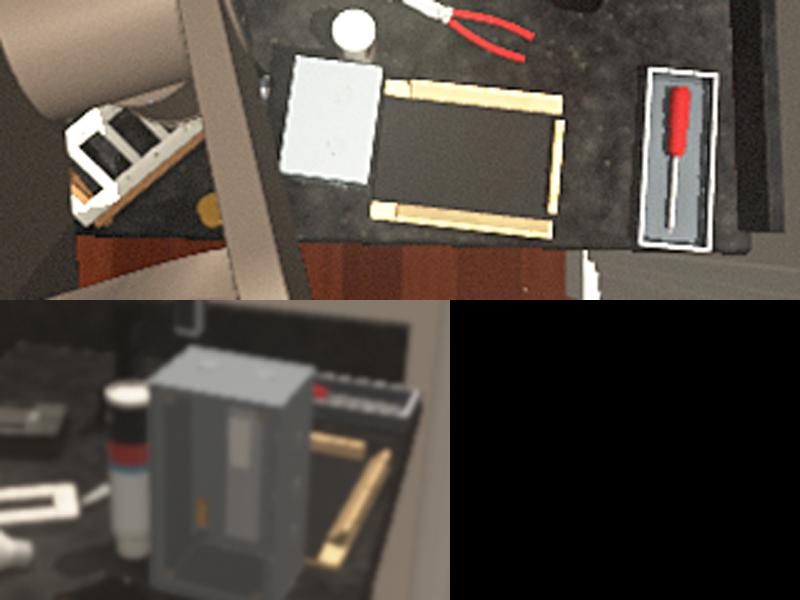

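The screwdriver lies inside the tray at (678,150), and the box and bystanders are unmoved. Next I push the box.

tcp_steps(segments=[{"d": [0, 0, 0.025]}, {"d": [0, 0, 0.03]}, {"d": [0, 0, 0.03]}, {"d": [0, 0.005, 0.015]}, {"d": [0, 0.01, 0]}, {"d": [0, 0.01, 0]}, {"d": [0, 0.01, 0]}, {"d": [0, 0.008, 0]}, {"d": [0, 0.008, 0]}, {"d": [0, 0.008, 0]}, {"d": [0, 0.008, 0]}, {"d": [0, 0.008, 0]}])

```text
time: 12.58
ee_pos: [0.5002, 0.1267, 0.2008]
eef_rot: [-0.0, 0.999, -0.036, 0.0]
force: [0.4, 0.7, 0.1]
width: 0.0
grasp_force: 0.3
```

tcp_steps(segments=[{"d": [0, 0.009, 0]}, {"d": [0, 0.009, 0]}, {"d": [0, 0.009, 0]}, {"d": [0, 0.009, 0]}])

```text
time: 12.92
ee_pos: [0.4979, 0.0908, 0.2009]
eef_rot: [-0.0, 0.999, -0.036, 0.0]
force: [-3.8, 4.5, 24.5]
width: 0.0
grasp_force: 11.5
```

Run:
```python
from h import *
from workcell import env
a=env.camera('top')['img'][150:270,190:350,::-1]; b=env.camera('side')['img'][100:270,180:345,::-1]
o=np.zeros((450,800,3),np.uint8); o[:300,:400]=cv2.resize(a,(400,300),interpolation=cv2.INTER_CUBIC); o[:412,400:]=cv2.resize(b,(400,412),interpolation=cv2.INTER_CUBIC); cv2.imwrite('pics/t3.png',o)
s=env.read_state();print(s['force'],s['moment'])
```

```text
[-2.7372129   1.41879521 14.67673033] [ 0.08824549  0.38724887 -0.05644322]
```

View pics/t3.png

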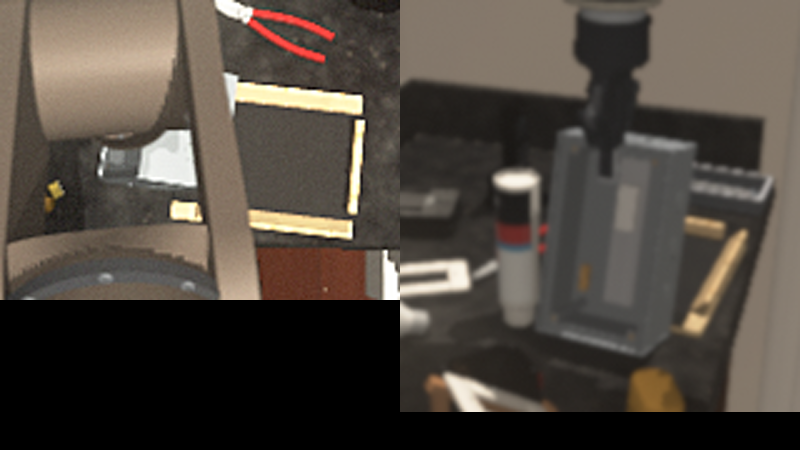

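The box is tipping, with the fingers inside its top front edge at crop (605,170). The upward force suggests that the rising edge presses under the finger knuckles, so I'll raise the tool a little and go on.

tcp_steps(segments=[{"d": [0, 0, -0.008]}, {"d": [0, 0, -0.008]}, {"d": [0, 0.002, -0.004]}])

```text
time: 13.27
ee_pos: [0.4978, 0.0895, 0.2215]
eef_rot: [-0.0, 0.999, -0.036, 0.0]
force: [0.6, -0.1, -0.8]
width: -0.001
grasp_force: 0.0
```

tcp_steps(segments=[{"d": [0, 0.007, -0.001]}, {"d": [0, 0.007, -0.001]}, {"d": [0, 0.007, 0]}])

```text
time: 13.52
ee_pos: [0.4958, 0.0679, 0.2225]
eef_rot: [0.0, 0.999, -0.036, 0.0]
force: [-1.0, 0.0, 0.3]
width: -0.002
grasp_force: 0.0
```

tcp_steps(segments=[{"d": [0, 0.007, 0]}, {"d": [0, 0.007, 0]}, {"d": [0, 0.007, 0]}])

```text
time: 13.77
ee_pos: [0.4942, 0.0468, 0.2222]
eef_rot: [0.0, 0.999, -0.036, -0.0]
force: [0.4, 0.0, 0.3]
width: -0.001
grasp_force: 0.0
```

```bash
python3 - <<'E'
from h import *
from workcell import env
b=env.camera('side')['img'][100:270,180:345,::-1]
cv2.imwrite('pics/t4.png',cv2.resize(b,(400,412),interpolation=cv2.INTER_CUBIC))
E
```

```text
(no output)
```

View pics/t4.png

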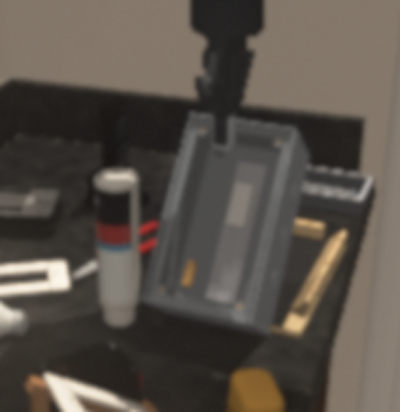

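The box leans over the jig edge at about 20°, with its top at (245,120), and the fingers are still at its top edge. I'll keep going.

tcp_steps(segments=[{"d": [0, 0.007, 0]}, {"d": [0, 0.008, 0]}, {"d": [0, 0.008, 0]}, {"d": [0, 0.008, 0]}, {"d": [0, 0.008, 0]}, {"d": [0, 0.008, 0]}, {}, {}, {}, {}, {}])

```text
time: 14.73
ee_pos: [0.491, 0.0011, 0.2224]
eef_rot: [-0.0, 0.999, -0.036, 0.0]
force: [-0.9, -0.4, -0.2]
width: 0.002
grasp_force: 0.0
```

```bash
python3 - <<'E'
from h import *
from workcell import env
b=env.camera('side')['img']; c=b[100:290,180:345,::-1]
cv2.imwrite('pics/t5.png',cv2.resize(c,(400,460),interpolation=cv2.INTER_CUBIC))
E
```

```text
(no output)
```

View pics/t5.png

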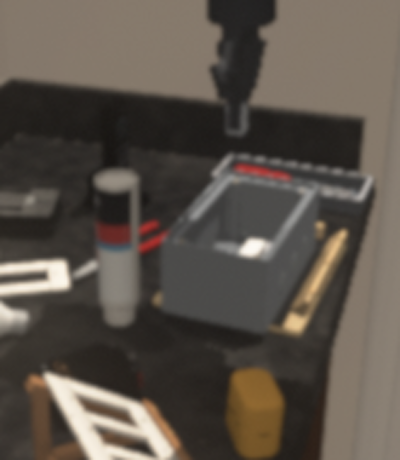

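The box lies on its back between the rails, open front up, at (240,240) in the crop. The tube and tape still stand. Next is the plate.

tcp_steps(segments=[{"d": [0, 0, -0.006], "spin": -0.1184}, {"d": [0, 0, -0.006], "spin": -0.1184}, {"d": [0, 0, -0.006], "spin": -0.1184}, {"d": [0, 0, -0.006], "spin": -0.1184}, {"d": [0, 0, -0.006], "spin": -0.1184}, {"d": [0, 0, -0.006], "spin": -0.1184}, {"d": [0, 0, -0.006], "spin": -0.1184}, {}], finger_gap=0.35)

```text
time: 15.45
ee_pos: [0.4916, 0.001, 0.2654]
eef_rot: [0.0, 0.928, 0.373, 0.001]
force: [-0.1, -0.1, 0.4]
width: 0.347
grasp_force: 0.0
```

Run:
```python
from d import *
from h import *
np.set_printoptions(precision=4,suppress=True)
T=dict(np.load('pics/top0.npz'))
# windows of the plate: dark blobs inside the plate contour
hsv=cv2.cvtColor(T['img'],cv2.COLOR_RGB2HSV).astype(int)
m=((hsv[...,1]<45)&(hsv[...,2]>170)).astype(np.uint8)*255
k=np.zeros_like(m);k[165:250,110:205]=m[165:250,110:205]
cs,hi=cv2.findContours(k,cv2.RETR_CCOMP,cv2.CHAIN_APPROX_NONE)
C=[np.array(cv2.minAreaRect(c)[0]) for c,h in zip(cs,hi[0]) if h[3]>=0 and cv2.contourArea(c)>40]
C.sort(key=lambda p:p[0])
W=[onz(T,p,.0655) for p in C];print(C,W)
for w in(W,): print('mean',np.mean(W,0),[np.linalg.norm(W[i+1]-W[i]) for i in range(len(W)-1)])
d([.478,.364,.25],43.4)
```

```text
[array([139.885 , 221.1246]), array([151.5, 211.5]), array([163., 202.]), array([174.75, 192.75])] [array([0.4327, 0.4186, 0.0655]), array([0.4636, 0.3845, 0.0655]), array([0.4944, 0.3505, 0.0655]), array([0.5247, 0.3154, 0.0655])]
mean [0.4789 0.3673 0.0655] [np.float64(0.04602978570221618), np.float64(0.0458913232965463), np.float64(0.046383731585452274)]
turn 0.006 d 0.2396 -0.2731 0.0154 L 0.363 yaw 43.8 j6 0.75
```

tcp_steps(segments=[{"d": [0.0241, -0.0274, 0]}, {"d": [0.0241, -0.0274, 0]}, {"d": [0.0241, -0.0274, 0]}, {"d": [0.0241, -0.0274, 0]}, {"d": [0.0241, -0.0274, 0]}, {"d": [0.0241, -0.0274, 0]}, {"d": [0.0241, -0.0274, 0.01]}, {"d": [0.0241, -0.0274, 0.02]}, {"d": [0.0241, -0.0274, 0.03]}, {"d": [0.0241, -0.0274, 0.03]}, {"spin": 0.03}, {}, {}])

```text
time: 16.53
ee_pos: [0.478, 0.3569, 0.1811]
eef_rot: [0.0, 0.935, 0.355, -0.0]
force: [1.4, 0.2, 0.5]
width: 0.351
grasp_force: 0.0
```

Run:
```python
from d import *
d([.479,.366,.045])
from h import *
c=env.camera('top');np.savez('pics/top2.npz',**c); cv2.imwrite('pics/t6.png',np.vstack([cv2.resize(c['img'][165:265,110:310,::-1],(800,400),interpolation=cv2.INTER_CUBIC)]))
```

```text
turn 0.000 d 0.0068 -0.0061 0.1361 L 0.009 yaw 41.6 j6 1.44
```

View pics/t6.png

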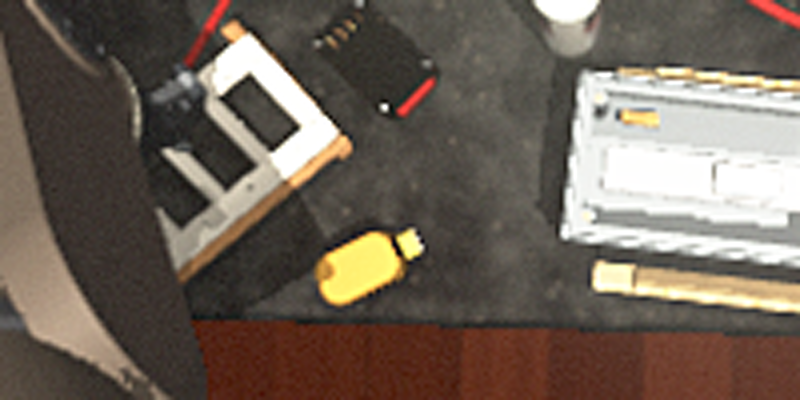

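The plate is unobstructed under the gripper at (200,150), and the box rim's left end is at (575,155).

tcp_steps(segments=[{"d": [0.0034, -0.003, 0.01]}, {"d": [0.0034, -0.003, 0.02]}, {"d": [0, 0, 0.02]}, {"d": [0, 0, 0.02]}, {"d": [0, 0, 0.02]}, {"d": [0, 0, 0.015]}, {"d": [0, 0, 0.012]}, {"d": [0, 0, 0.01]}, {"d": [0, 0, 0.009]}, {}, {}])

```text
time: 17.5
ee_pos: [0.4795, 0.3658, 0.0455]
eef_rot: [0.0, 0.935, 0.355, -0.0]
force: [-0.2, 0.3, 0.1]
width: 0.347
grasp_force: 0.0
```

```bash
python3 -c "
from d import *
d([.479,.366,.045])"
```

```text
turn 0.000 d -0.0003 -0.0005 0.0005 L 0.001 yaw 41.6 j6 1.45
```

Run:
```python
from h import *
np.set_printoptions(precision=4,suppress=True)
T=dict(np.load('pics/top2.npz'))
g=T['img'];hsv=cv2.cvtColor(g,cv2.COLOR_RGB2HSV).astype(int)
m=((hsv[...,1]<50)&(hsv[...,2]>105)).astype(np.uint8)*255
c=rect(m,(240,170,345,240)); r=cv2.minAreaRect(c);b=cv2.boxPoints(r);print(cv2.contourArea(c),b)
W=np.array([onz(T,p,.108) for p in b]);print(W,W.mean(0),np.linalg.norm(W[1]-W[0]),np.linalg.norm(W[2]-W[1]))
```

```text
3119.0 [[249.4756 224.7195]
 [254.5366 179.1707]
 [334.5488 188.061 ]
 [329.4878 233.6097]]
[[ 0.429   0.075   0.108 ]
 [ 0.5678  0.0638  0.108 ]
 [ 0.5468 -0.1804  0.108 ]
 [ 0.409  -0.1645  0.108 ]] [ 0.4881 -0.0515  0.108 ] 0.13924128596309454 0.24515698076133294
```

tcp_steps(segments=[{}, {}, {}, {}, {}, {}], finger_gap=0.0)

```text
time: 18.0
ee_pos: [0.48, 0.3662, 0.0464]
eef_rot: [-0.0, 0.935, 0.356, 0.001]
force: [-0.5, -0.9, 6.4]
width: 0.13
grasp_force: 59.1
```

tcp_steps(segments=[{"d": [0, 0, -0.006]}, {"d": [0, 0, -0.012]}, {"d": [0, 0, -0.02]}, {"d": [0, 0, -0.02]}, {"d": [0, 0, -0.02]}, {"d": [0, 0, -0.02]}, {"d": [0, 0, -0.02]}, {"d": [0, 0, -0.02]}, {}])

```text
time: 18.75
ee_pos: [0.481, 0.3671, 0.1885]
eef_rot: [-0.001, 0.935, 0.356, 0.003]
force: [1.4, 1.3, -0.3]
width: 0.129
grasp_force: 58.5
```

Run:
```python
from d import *
from h import *
for n in('top','side'):
    c=env.camera(n);np.savez(f'pics/{n}3.npz',**c)
    if n=='top': a=cv2.resize(c['img'][160:265,110:350,::-1],(800,350),interpolation=cv2.INTER_CUBIC)
    else: b=cv2.resize(c['img'][100:350,130:400,::-1],(270,250))
o=np.zeros((600,800,3),np.uint8);o[:350]=a;o[350:,:270]=b
T=np.load('pics/top2.npz')['img'];o[350:,280:800]=cv2.resize(T[170:242,235:350,::-1],(520,250),interpolation=cv2.INTER_CUBIC)
cv2.imwrite('pics/t7.png',o)
d([.48,-.06,.2],-4.9)
```

```text
turn 0.812 d 0.0354 0.4256 -0.0115 L 0.427 yaw 41.7 j6 1.45
```

View pics/t7.png

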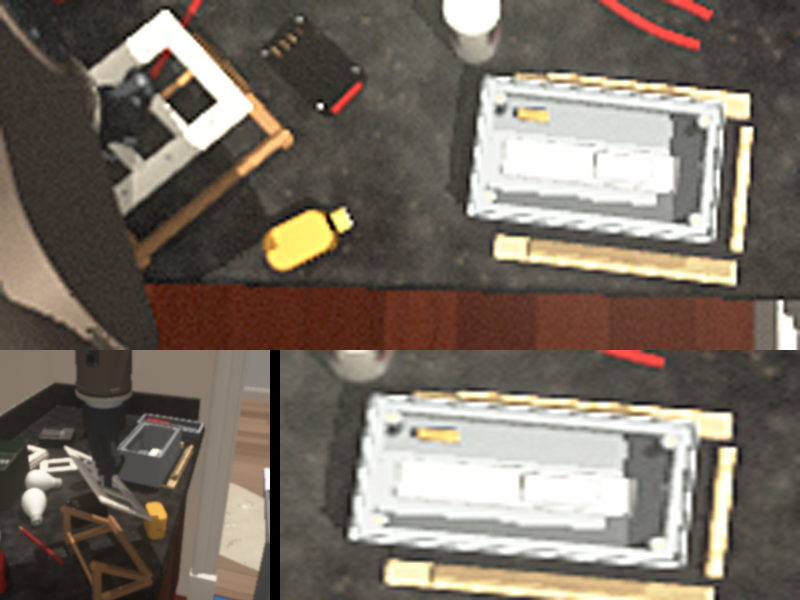

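The plate is held by its middle bar, still tilted. The box rim's outer corners in the top crop are about (482,76), (727,105), (717,242) and (468,213). The side inset shows the stand empty.

Run:
```python
from h import *
np.set_printoptions(precision=4,suppress=True)
T=dict(np.load('pics/top3.npz'));S=dict(np.load('pics/side3.npz'))
g=cv2.cvtColor(T['img'],cv2.COLOR_RGB2GRAY)
P=[(482,76),(727,105),(717,242),(468,213)]
P=np.array(P)/3.333+[110,160]
W=np.array([onz(T,p,.108) for p in P]);print(W[:,:2],W.mean(0),[np.linalg.norm(W[i-1]-W[i]) for i in range(4)])
u=(W[1]+W[2]-W[0]-W[3]);print('yaw',np.degrees(np.arctan2(u[1],u[0])))
# inner recess edges from the lines: ground check by side view of the near end's rim
s=S['img'];hsv=cv2.cvtColor(s,cv2.COLOR_RGB2HSV).astype(int)
# plate tilt: white mask in side view
m=((hsv[...,1]<60)&(hsv[...,2]>130)).astype(np.uint8)*255
c=rect(m,(180,180,300,285));print(cv2.contourArea(c),cv2.approxPolyDP(c,3,True).reshape(-1,2).tolist())
t=dict(T);h2=cv2.cvtColor(T['img'],cv2.COLOR_RGB2HSV).astype(int)
m=((h2[...,1]<45)&(h2[...,2]>150)).astype(np.uint8)*255
c=rect(m,(130,155,190,225));print(cv2.contourArea(c),cv2.approxPolyDP(c,3,True).reshape(-1,2).tolist())
```

```text
[[ 0.5565  0.0633]
 [ 0.5357 -0.1608]
 [ 0.4116 -0.1515]
 [ 0.4315  0.0723]] [ 0.4838 -0.0442  0.108 ] [np.float64(0.12538794528041028), np.float64(0.22508133013948456), np.float64(0.12444842877095998), np.float64(0.2246715611528423)]
yaw -95.18697170989486
840.0 [[180, 209], [180, 213], [199, 213], [180, 217], [180, 222], [209, 219], [232, 252], [265, 263], [229, 241], [208, 211], [212, 207], [212, 213], [223, 219], [221, 225], [226, 228], [223, 216], [216, 214], [222, 210], [220, 206], [194, 196], [199, 207]]
786.0 [[160, 163], [136, 181], [138, 186], [160, 173], [175, 190], [165, 197], [156, 189], [163, 201], [154, 208], [143, 203], [150, 211], [145, 216], [147, 223], [185, 192]]
```

Run:
```python
from h import *
from scipy.ndimage import map_coordinates,gaussian_filter1d
np.set_printoptions(precision=4,suppress=True)
T=dict(np.load('pics/top3.npz'));S=dict(np.load('pics/side3.npz'))
H,e=tri(T,(160,163),S,(194,196));print('far-high',H,e)
for z in np.arange(.12,.2,.01):
    L=onz(T,(185,192),z);v=L-H;print('%.3f'%z,np.linalg.norm(v),np.degrees(np.arctan2(-v[2],np.hypot(v[0],v[1]))),np.degrees(np.arctan2(v[1],v[0])))
g=T['img'].mean(2)
c=np.array([.4838,-.0442,.108]);a=np.radians(-95.2);u=np.array([np.cos(a),np.sin(a),0]);n=np.array([-u[1],u[0],0])  # n -> +x world
def edge(mid,along,out,half):
    s=np.arange(-.012,.012,.0005);r=[]
    for t in np.linspace(-half,half,9):
        p=np.array([proj(T,mid+along*t+out*q) for q in s]); pr=gaussian_filter1d(map_coordinates(g,[p[:,1],p[:,0]],order=1),2)
        r.append(s[np.argmin(np.gradient(pr))])
    return np.round(np.array(r)*1000,1)
print('near end',edge(c-u*.111,n,-u,.05));print('far end',edge(c+u*.111,n,u,.05));print('-x side',edge(c-n*.064,u,-n,.09));print('+x side',edge(c+n*.064,u,n,.09))
```

```text
far-high [0.584  0.3196 0.2343] 0.00015908169384542566
0.120 0.13909565292977724 55.28108598742664 -142.6475844068587
0.130 0.132414658663822 51.99040142721546 -141.9906423862569
0.140 0.12622253351373294 48.36005116157757 -141.37009552725533
0.150 0.12059460633323443 44.37001117740218 -140.78313506950627
0.160 0.1156133000964147 40.01017023691269 -140.2272199015697
0.170 0.11136541749651412 35.28560362301146 -139.70004726698738
0.180 0.10793758493516352 30.22196446554195 -139.19952694581445
0.190 0.10540983465299537 24.869561982884957 -138.7237584936637
0.200 0.10384791386436928 19.304259368583786 -138.27101116493952
near end [1.5 3.  2.5 2.5 2.  3.  4.  2.  4. ]
far end [-0.5 -1.5  0.  -1.  -2.  -9.5 -1.  -2.  -6.5]
-x side [ 1.   1.   1.  -1.5 -2.  -0.5  0.   0.   0. ]
+x side [ 2.5  8.  10.5 10.  10.  -3.   2.5  2.  10.5]
```

tcp_steps(segments=[{"d": [0, 0, -0.003], "spin": 0.117}, {"d": [0, 0, -0.003], "spin": 0.117}, {"d": [0, 0, -0.003], "spin": 0.117}, {"d": [0, 0, -0.003], "spin": 0.117}, {"d": [0, 0, -0.003], "spin": 0.117}, {"d": [0, 0, -0.003], "spin": 0.117}, {"d": [0, 0, -0.002], "spin": 0.117}, {}])

```text
time: 19.52
ee_pos: [0.4791, 0.3656, 0.2031]
eef_rot: [0.0, 0.999, -0.049, -0.0]
force: [-0.1, -0.4, -0.8]
width: 0.131
grasp_force: 58.5
```

```bash
python3 -c "
from d import *
d([.472,-.0412,.20],-5.2)"
```

```text
turn -0.008 d 0.0298 0.4058 0.0031 L 0.407 yaw -5.6 j6 2.27
```

tcp_steps(segments=[{"d": [0.0019, 0.013, 0], "spin": -0.008}, {"d": [0.0019, 0.0254, 0]}, {"d": [0.0019, 0.0254, 0]}, {"d": [0.0019, 0.0254, 0]}, {"d": [0.0019, 0.0254, 0]}, {"d": [0.0019, 0.0254, 0]}, {"d": [0.0019, 0.0254, 0]}, {"d": [0.0019, 0.0254, 0]}, {"d": [0.0019, 0.0254, 0]}, {"d": [0.0019, 0.0254, 0]}, {"d": [0.0019, 0.0254, 0]}, {"d": [0.0019, 0.0254, 0]}, {"d": [0.0019, 0.0254, 0]}, {"d": [0.0019, 0.0254, 0]}, {"d": [0.0019, 0.0254, 0]}, {"d": [0.0019, 0.0254, 0]}, {"d": [0, 0.012, 0]}, {}, {}, {}])

```text
time: 21.18
ee_pos: [0.4753, -0.0407, 0.2032]
eef_rot: [-0.0, 0.999, -0.041, -0.0]
force: [-0.5, 1.1, -0.0]
width: 0.126
grasp_force: 58.6
```

Run:
```python
from d import *
d([.472,-.0412,.15],-5.2)
from h import *
np.set_printoptions(precision=4,suppress=True)
for n in('top','side'): np.savez(f'pics/{n}4.npz',**env.camera(n))
S=dict(np.load('pics/side4.npz'))
hsv=cv2.cvtColor(S['img'],cv2.COLOR_RGB2HSV).astype(int)
m=((hsv[...,1]<60)&(hsv[...,2]>120)).astype(np.uint8)*255
c=rect(m,(200,120,330,250));print(cv2.contourArea(c),cv2.approxPolyDP(c,2.5,True).reshape(-1,2).tolist())
# predicted near end corners of the plate (high/low) for tilts
x=np.array([np.cos(np.radians(-5.2)),np.sin(np.radians(-5.2)),0]);yv=np.array([-x[1],x[0],0])
for h in(.008,.015):
  for t in(33,38):
    C=s['ee_pos']+[0,0,h];U=x*np.cos(np.radians(t))+np.array([0,0,np.sin(np.radians(t))]);print(h,t,[proj(S,C+k*.057*U+j*.104*yv).round(1).tolist() for k,j in((1,1),(-1,1),(1,-1),(-1,-1))])
```

```text
turn 0.009 d -0.0032 0.0007 0.0532 L 0.003 yaw -4.7 j6 1.50
2791.0 [[200, 120], [200, 132], [266, 140], [259, 150], [274, 163], [268, 170], [270, 176], [283, 172], [292, 176], [310, 154], [306, 144], [329, 147], [329, 120], [299, 120], [293, 142], [302, 150], [291, 146], [298, 154], [296, 157], [289, 152], [294, 160], [287, 165], [293, 168], [291, 171], [267, 152], [272, 149], [281, 157], [272, 147], [277, 143], [275, 129], [278, 120]]
0.008 33 [[256.4, 152.4], [290.5, 180.5], [282.2, 130.5], [311.1, 154.2]]
0.008 38 [[257.4, 151.1], [289.4, 181.7], [283.1, 129.4], [310.1, 155.3]]
0.015 33 [[256.4, 149.8], [290.7, 178.0], [282.3, 128.3], [311.3, 152.1]]
0.015 38 [[257.5, 148.5], [289.5, 179.3], [283.2, 127.2], [310.3, 153.2]]
```

tcp_steps(segments=[{"d": [-0.0032, 0.0007, 0.01], "spin": 0.009}, {"d": [0, 0, 0.015]}, {"d": [0, 0, 0.015]}, {"d": [0, 0, 0.014]}, {"d": [0, 0, 0.01]}, {"d": [0, 0, 0.005]}, {}, {}])

```text
time: 21.95
ee_pos: [0.4724, -0.0413, 0.1346]
eef_rot: [-0.0, 0.999, -0.046, -0.0]
force: [0.7, 0.1, -0.9]
width: 0.127
grasp_force: 58.6
```

tcp_steps(segments=[{"d": [0, 0, 0.004]}, {"d": [0, 0, 0.004]}, {}, {}])

```text
time: 22.28
ee_pos: [0.4723, -0.0417, 0.1265]
eef_rot: [-0.0, 0.999, -0.046, -0.0]
force: [-0.2, -0.5, -0.8]
width: 0.126
grasp_force: 58.6
```

tcp_steps(segments=[{"d": [0, 0, 0.003]}, {"d": [0, 0, 0.003]}, {}, {}])

```text
time: 22.62
ee_pos: [0.4728, -0.0418, 0.1205]
eef_rot: [0.0, 0.999, -0.047, 0.0]
force: [2.7, -0.8, -0.7]
width: 0.129
grasp_force: 59.3
```

tcp_steps(segments=[{"d": [0, 0, 0.003]}, {}, {}])

```text
time: 22.87
ee_pos: [0.4733, -0.0418, 0.118]
eef_rot: [0.0, 0.999, -0.046, 0.001]
force: [3.3, 1.0, 12.4]
width: 0.124
grasp_force: 60.1
```

tcp_steps(segments=[{"d": [0, 0, 0.003]}, {}, {}])

```text
time: 23.12
ee_pos: [0.4731, -0.0418, 0.1149]
eef_rot: [0.0, 0.999, -0.046, 0.001]
force: [4.0, 0.0, 9.7]
width: 0.122
grasp_force: 59.4
```

tcp_steps(segments=[{"d": [0.002, 0, 0.002]}, {"d": [0.0025, 0, 0.004]}, {"d": [0.002, 0, 0.004]}, {}])

```text
time: 23.45
ee_pos: [0.4798, -0.0424, 0.1045]
eef_rot: [0.0, 0.999, -0.046, 0.001]
force: [3.5, 0.4, 8.3]
width: 0.129
grasp_force: 58.6
```

tcp_steps(segments=[{"d": [0.0015, 0, 0.004]}, {"d": [0.0015, 0, 0.004]}, {}, {}])

```text
time: 23.78
ee_pos: [0.4824, -0.0426, 0.0966]
eef_rot: [0.0, 0.999, -0.046, 0.001]
force: [3.8, 0.7, 6.7]
width: 0.129
grasp_force: 58.6
```

Create look.py:
```python
from d import *
from h import *
np.set_printoptions(precision=4,suppress=True)
import sys
S=env.camera('side')
hsv=cv2.cvtColor(S['img'],cv2.COLOR_RGB2HSV).astype(int)
m=((hsv[...,1]<45)&(hsv[...,2]>150)).astype(np.uint8)*255
c=rect(m,(225,140,325,250));print(cv2.contourArea(c),cv2.approxPolyDP(c,2.5,True).reshape(-1,2).tolist())
a=np.radians(-5.2);x=np.array([np.cos(a),np.sin(a),0]);yv=np.array([-x[1],x[0],0])
print('flat seat corners',[proj(S,np.array([.484,-.0423,.107])+k*.057*x+j*.104*yv).round(1).tolist() for k,j in((1,1),(-1,1),(1,-1),(-1,-1))])
```

```bash
python3 look.py
```

```text
582.5 [[269, 170], [266, 179], [254, 192], [291, 206], [310, 177], [291, 170], [300, 178], [288, 177], [296, 183], [294, 186], [285, 185], [291, 191], [282, 191], [288, 198], [280, 201], [261, 192], [274, 178]]
flat seat corners [[249.7, 197.5], [289.3, 205.4], [275.2, 170.2], [309.6, 176.1]]
```

tcp_steps(segments=[{"d": [0.001, 0, 0.004]}, {"d": [0.0005, 0, 0.004]}, {}, {}])

```text
time: 24.17
ee_pos: [0.4837, -0.0427, 0.0885]
eef_rot: [0.0, 0.999, -0.046, 0.0]
force: [3.8, -0.9, 6.0]
width: 0.128
grasp_force: 58.7
```

```bash
python3 look.py
```

```text
583.5 [[310, 177], [290, 173], [299, 179], [287, 180], [295, 186], [285, 186], [291, 191], [288, 194], [281, 192], [284, 197], [279, 202], [260, 196], [274, 181], [270, 174], [253, 196], [290, 206]]
flat seat corners [[249.7, 197.5], [289.3, 205.4], [275.2, 170.2], [309.6, 176.1]]
```

tcp_steps(segments=[{"d": [0, 0, 0.0015]}, {"d": [0, 0, 0.0015]}, {}, {}])

```text
time: 24.55
ee_pos: [0.4845, -0.0428, 0.086]
eef_rot: [0.0, 0.999, -0.047, 0.001]
force: [5.1, 1.6, 10.0]
width: 0.125
grasp_force: 59.3
```

tcp_steps(segments=[{}, {}, {}, {}], finger_gap=0.3)

```text
time: 24.88
ee_pos: [0.4828, -0.0427, 0.0853]
eef_rot: [-0.0, 0.999, -0.046, -0.0]
force: [-0.2, -0.6, -0.1]
width: 0.301
grasp_force: 0.0
```

```bash
python3 look.py
```

```text
549.0 [[310, 177], [291, 174], [299, 180], [289, 180], [295, 185], [285, 187], [291, 191], [281, 193], [284, 197], [275, 202], [260, 198], [273, 184], [270, 175], [253, 198], [290, 206]]
flat seat corners [[249.7, 197.5], [289.3, 205.4], [275.2, 170.2], [309.6, 176.1]]
```

tcp_steps(segments=[{"d": [0, 0, -0.005]}, {"d": [0, 0, -0.01]}, {"d": [0, 0, -0.02]}, {"d": [0, 0, -0.03]}, {"d": [0, 0, -0.03]}, {"d": [0, 0, -0.03]}, {"d": [0, 0, -0.03]}, {"d": [0, -0.03, -0.03]}, {"d": [0, -0.03, 0]}, {"d": [0, -0.03, 0]}, {"d": [0, -0.03, 0]}, {"d": [0, -0.03, 0]}, {"d": [0, -0.03, 0]}, {"d": [0, -0.03, 0]}, {"d": [0, -0.03, 0]}, {"d": [0, -0.03, 0]}, {"d": [0, -0.03, 0]}, {"d": [0, -0.03, 0]}, {"d": [0, -0.02, 0]}, {}])

```text
time: 26.6
ee_pos: [0.5156, 0.3087, 0.2708]
eef_rot: [-0.001, 0.999, -0.045, 0.0]
force: [-0.5, -0.1, -0.9]
width: 0.298
grasp_force: 0.0
```

Create look2.py:
```python
from h import *
from workcell import env
np.set_printoptions(precision=4,suppress=True)
T=env.camera('top');S=env.camera('side');np.savez('pics/top9.npz',**T);np.savez('pics/side9.npz',**S)
hsv=cv2.cvtColor(T['img'],cv2.COLOR_RGB2HSV).astype(int)
m=((hsv[...,1]<40)&(hsv[...,2]>200)).astype(np.uint8)*255
k=np.zeros_like(m);k[175:240,245:340]=m[175:240,245:340]
cs,hi=cv2.findContours(k,cv2.RETR_CCOMP,cv2.CHAIN_APPROX_NONE)
for c,h in zip(cs,hi[0]):
    A=cv2.contourArea(c)
    if A>40:
        r=cv2.minAreaRect(c);W=np.array([onz(T,p,.107) for p in cv2.boxPoints(r)]);print('hole' if h[3]>=0 else 'out',A,W.mean(0)[:2],'sides',np.linalg.norm(W[1]-W[0]).round(4),np.linalg.norm(W[2]-W[1]).round(4),'yaw',np.degrees(np.arctan2(*(W[1]-W[0])[1::-1])).round(1))
s=S['img']
hsv=cv2.cvtColor(s,cv2.COLOR_RGB2HSV).astype(int)
m=((hsv[...,1]<45)&(hsv[...,2]>150)).astype(np.uint8)*255
c=rect(m,(225,140,325,250));print(cv2.approxPolyDP(c,2,True).reshape(-1,2).tolist())
```

```bash
python3 look2.py
```

```text
out 2894.0 [ 0.4882 -0.0501] sides 0.1375 0.2411 yaw -4.3
hole 72.0 [ 0.4679 -0.0626] sides 0.0422 0.0333 yaw 0.8
hole 228.5 [ 0.4771 -0.1118] sides 0.0702 0.0361 yaw -5.9
hole 43.5 [ 0.5011 -0.0607] sides 0.0182 0.0304 yaw -88.5
hole 129.5 [ 0.4854 -0.0205] sides 0.0704 0.0346 yaw -6.0
hole 146.5 [0.4894 0.0257] sides 0.0707 0.0345 yaw -4.2
[[251, 196], [253, 200], [289, 207], [309, 176], [275, 171]]
```

```bash
python3 -c "
from d import *
d([.534,.022,.13])"
```

```text
turn 0.000 d 0.0445 0.2806 0.1405 L 0.284 yaw -5.2 j6 2.15
```

tcp_steps(segments=[{"d": [0.0044, 0.028, 0]}, {"d": [0.0044, 0.028, 0]}, {"d": [0.0044, 0.028, 0]}, {"d": [0.0044, 0.028, 0]}, {"d": [0.0044, 0.028, 0]}, {"d": [0.0044, 0.028, 0]}, {"d": [0.0044, 0.028, 0]}, {"d": [0.0044, 0.028, 0]}, {"d": [0.0044, 0.028, 0]}, {"d": [0.0044, 0.028, 0.02]}, {"d": [0, 0, 0.03]}, {"d": [0, 0, 0.03]}, {"d": [0, 0, 0.03]}, {"d": [0, 0, 0.02]}, {"d": [0, 0, 0.01]}, {}, {}], finger_gap=0.0)

```text
time: 28.12
ee_pos: [0.5335, 0.0219, 0.1307]
eef_rot: [0.0, 0.999, -0.047, 0.0]
force: [0.4, 0.9, 0.3]
width: -0.0
grasp_force: 0.0
```

tcp_steps(segments=[{"d": [0, 0, 0.006]}, {"d": [0, 0, 0.006]}, {"d": [0, 0, 0.003]}, {}])

```text
time: 28.45
ee_pos: [0.5333, 0.0224, 0.1147]
eef_rot: [0.0, 0.999, -0.046, -0.0]
force: [0.1, -0.3, -0.0]
width: -0.004
grasp_force: 0.0
```

tcp_steps(segments=[{"d": [0, 0, 0.003]}, {"d": [0, 0, 0.003]}, {}, {}])

```text
time: 28.78
ee_pos: [0.5334, 0.0224, 0.1088]
eef_rot: [0.0, 0.999, -0.046, -0.0]
force: [-0.2, -0.1, 0.4]
width: -0.003
grasp_force: 0.0
```

tcp_steps(segments=[{"d": [0, 0, 0.0015]}, {"d": [0, 0, 0.0015]}, {}, {}])

```text
time: 29.12
ee_pos: [0.5338, 0.0224, 0.1065]
eef_rot: [-0.0, 0.999, -0.046, 0.0]
force: [-3.2, 0.5, 13.9]
width: -0.001
grasp_force: 6.2
```

tcp_steps(segments=[{"d": [0, 0, 0.001]}, {}, {}])

```text
time: 29.37
ee_pos: [0.5339, 0.0224, 0.1064]
eef_rot: [-0.0, 0.999, -0.046, 0.001]
force: [-8.0, 1.2, 31.2]
width: -0.002
grasp_force: 15.7
```

tcp_steps(segments=[{"d": [0, 0, -0.005]}, {"d": [0, 0, -0.015]}, {"d": [0, 0, -0.03]}, {"d": [0, 0, -0.03]}, {"d": [0, 0, -0.03]}, {"d": [0, 0, -0.03]}, {"d": [-0.002, -0.03, -0.02]}, {"d": [-0.004, -0.03, 0]}, {"d": [-0.004, -0.03, 0]}, {"d": [-0.004, -0.03, 0]}, {"d": [-0.004, -0.03, 0]}, {"d": [-0.004, -0.03, 0]}, {"d": [-0.004, -0.03, 0]}, {"d": [-0.004, -0.03, 0]}, {"d": [-0.004, -0.02, 0]}, {"d": [-0.004, -0.01, 0]}, {}, {}])

```text
time: 30.87
ee_pos: [0.5204, 0.2945, 0.2647]
eef_rot: [0.0, 0.999, -0.046, -0.0]
force: [-0.3, -0.5, -0.9]
width: 0.0
grasp_force: 0.0
```

```bash
python3 look2.py
```

Run:
```python
from h import *
T=dict(np.load('pics/top9.npz'));T0=dict(np.load('pics/top0.npz'))
for n,(x0,y0,x1,y1),lo in(('tube',(235,150,265,174),1),('tray red',(360,170,402,255),0),('tape',(180,212,222,245),2)):
    for I in(T0['img'],T['img']):
        h=cv2.cvtColor(I,cv2.COLOR_RGB2HSV).astype(int)[y0:y1,x0:x1]
        m=[((h[...,0]<8)|(h[...,0]>172))&(h[...,1]>130)&(h[...,2]>80),(h[...,1]<60)&(h[...,2]>190),(h[...,0]>20)&(h[...,0]<35)&(h[...,1]>120)&(h[...,2]>120)][lo]
        print(n,m.sum(),[v.mean().round(1)+o for v,o in zip(np.nonzero(m),(y0,x0))])
```

```text
out 2889.5 [ 0.4868 -0.0415] sides 0.1374 0.2266 yaw -3.0
hole 72.0 [ 0.4679 -0.0626] sides 0.0422 0.0333 yaw 0.8
hole 229.0 [ 0.4769 -0.1118] sides 0.0706 0.0361 yaw -5.9
hole 43.5 [ 0.5011 -0.0607] sides 0.0182 0.0304 yaw -88.5
hole 129.0 [ 0.4841 -0.0188] sides 0.0691 0.0341 yaw -2.7
hole 147.5 [0.4894 0.0257] sides 0.0707 0.0345 yaw -4.2
[[251, 196], [253, 200], [289, 207], [309, 176], [275, 171]]
tube 239 [np.float64(162.0), np.float64(251.0)]
tube 239 [np.float64(162.0), np.float64(251.1)]
tray red 0 [np.float64(nan), np.float64(nan)]
tray red 199 [np.float64(197.6), np.float64(381.0)]
tape 242 [np.float64(231.0), np.float64(199.4)]
tape 85 [np.float64(228.6), np.float64(205.6)]<stdin>:7: RuntimeWarning: Mean of empty slice.
  ret = ret.dtype.type(ret / rcount)
```

The plate is seated, the tube hasn't moved, and the tape is partly hidden by the arm but was never touched. I'm handing the job in.

```bash
python3 -c "
from workcell import env
print(env.close_job())"
```

```text
the job is handed in; nothing more can be done
None
```

I handed the job in at about 31 s: the screwdriver is in the tray, the box is on its back between the rails, and the cover plate sits flush in its open front. The tube hasn't moved; I didn't re-measure the tape (half hidden by the arm) or the battery pack at the end.

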